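# Raise the slide chamber's lid to the index arm with a spatula

### The arm

A 7-joint arm with a two-finger parallel gripper is mounted at the origin on a cart in front of the work surface, level with it; the furniture and walls round the work are solid. World frame = base frame: x ahead of the robot, y to its left, z up, the work surface at z = 0. Lengths are in m, angles in rad, forces in N, time in s.
With the tool pointing down it reaches from about 0.425 to 0.925 m from the base axis. Payload 6.8 kg.
Tool frame: the origin (TCP) lies between the finger pads; the fingertips stand r.tcp_to_tips ahead of it and the grasp point (between the pads) lies 3 mm ahead of it (r.tcp_to_tips is the distance from the TCP to the fingertips, in m); z points along the fingers, y is the line along which they close (so a half turn about z gives the same grasp; the last joint's range is limited). The gripper opens to 85 mm and grips with 20 to 120 N. Pads are 22 mm wide; open, the fingers measure 114 mm over their backs; the gripper's body (76 mm by 85 mm) begins 54 mm behind the grasp point. The pads swing forward as they close: fully open they stand 13 mm farther back than shut.
Start: joints at [-1.387, 0.477, 0.022, 1.555, -0.011, 1.109, -0.083], TCP at [0.194, 0.646, 0.253] pointing down, gripper open.
Joint ranges: [-2.96, 2.96], [-0.34, 2.1], [-1.41, 1.46], [0.24, 2.44], [-1.37, 4.51], [0.17, 1.92], [-2.96, 2.96]. Speed limits (rad/s): [2.39, 2.39, 3.14, 3.14, 3.14, 3.14, 3.14].

### API

Orientations are given as a rotation vector (axis times angle).
In Python, from bench import r gives the robot as it stands. The module is installed in compiled form; this text tells all that it offers.
- The arm moves only by the tool step_arm, never from a script. Its argument "moves" is a list of rows, each an object of numbers: "rx", "ry", "rz": the turn, a rotation vector about the tool's x, y, z in degrees; "dx", "dy", "dz": the shift along the tool's x, y, z in mm; "gripper": the opening, from -1 (shut) to 1 (fully open). In form: [{"rx": .., "ry": .., "rz": .., "dx": .., "dy": .., "dz": .., "gripper": ..}, ...]. A call has 1 to 20 rows; each row shifts and turns the commanded pose from where the row before left it, along the tool's axes as they then stand; what a row does not reach is not made up. A row lasts 1/8 s, in which the tool goes at most 62.5 mm and 10.7 degrees, less where a joint would pass 70% of its speed; a pose out of reach is approached as far as the arm can. A call is refused whole if a number of a shift passes 62.5 or a number of a turn 10.7, either way. A call with a gripper value outside its range is refused whole. The fingers move at their own pace and stop on an object; "grip_force" is the grip in N (left out, the last holds). Time passes only in rows, so rows that do not move let the fingers close. It gives the time, the measured TCP pose, the force, the opening and the grip force at its end, in the units of the state.
- r.get_obs(): the state, without advancing time (a new reading comes with each control period).
- r.grab_frame(name): name is "side" or "top"; returns the picture (384x512x3 uint8, blue, green, red); there is no depth.
- r.camera_info(name): a dict with "mtx" (3x3 intrinsics, pixels), "D" ([k1, k2, p1, p2, k3] as OpenCV has them; the pictures are not rectified), "rvec" (rotation vector, rad) and "tvec" (3), from world to camera coordinates, as OpenCV has them. Camera axes: x right, y down, z forward; pixel columns grow to the right and rows downward; lengths in m; the calibration is good to about 2 mm. A picture is of the moment at which its call begins. camera_info takes no time and is no camera call.
- r.hand_in(): hands the job in; it is judged then, once.
The state is a dict: "clock": time; "joints": joint angles; "qvel": joint speeds; "tau": joint torques, N m; "tcp_pos": TCP position; "orientation": TCP orientation; "contact_force": force on the tool from outside, world axes, zero at the start; "moment": the same for the moment, N m; "grip_width": finger opening in m; "gripper_force": force on a finger pad.
Only numpy, scipy, OpenCV 4.12 (cv2) and the standard library are available. Lean on these libraries where they do the work, as an engineer would, in place of code of your own. Each camera call takes 0.05 s, during which the arm holds its last target. There are 200 camera calls.

### The job

Pick up the flat-bladed spatula, put its blade under the overhanging front edge of the slide chamber's lid and lever the lid up until it stands at the same angle as the index arm on the chamber's left side. The lid must be raised and carried by the blade only: do not touch it with the fingers or the arm, do not shift the index arm, and leave the timer, the marker and the beaker where they are. The lid falls shut if released, so finish while still holding the spatula under it, handle and blade well up clear of the box rim, with the lid at rest at the index angle.

Things in the scene. Friction and masses are not known exactly. Their poses are not given: they have to be found in the camera images.
- chamber: fixed white open-topped box, 110 (x) x 170 (y) x 62 mm high, with a grey lid lying flat on it. Origin: centre of its underside on the bench. x axis: level, from the lid's free front edge (towards the robot) to its hinge at the back; y to the left; z up. Front wall's outer face at x = -55 mm. A graduated aluminium arc (radius 112 mm about the hinge axis, up to 180 mm above the bench) stands upright along its left side at y = +94 mm.
- lid (a joint): angle of the lid in rad: 0 = lying shut, growing as its front edge rises; at most 1.7. The hinge is free: below about 1.5 rad the lid falls shut when not held. Lid: flat grey plate 130 mm (hinge to front edge) x 170 mm wide x 5 mm thick, 0.08 to 0.17 kg, turning about the chamber's y direction through point lid_hinge; its underside is flat and lies 2.5 mm below the hinge axis plane.
- lid_hinge (a point): point on the lid's hinge axis, half-way across its width: chamber frame x = +55 mm, y = 0, z = 65.5 mm. It does not move in the chamber.
- lid_lip (a point): middle of the lower corner of the lid's free front edge, 130 mm from the hinge axis. Lid shut: chamber frame x = -75 mm, y = 0, z = 63 mm, so the lid overhangs the front wall by 20 mm and there is free space below the overhang down to the bench. Moves with the lid; its x axis lies along the lid, from front edge to hinge.
- index (a joint): angle of the index arm in rad, measured as the lid's (0 = level, growing as its free end rises), 0.4 to 1.05: the angle at which the lid has to be held. The arm is a dark steel bar 150 mm long (its free end reaches past the arc, up to 200 mm above the bench), 10 mm high, 4 mm thick with a small black knob at its free end, pivoting about the lid's hinge axis, outside the arc at the chamber's left side (y = +101 mm). Friction holds it.
- index_tip (a point): free end of the index arm, 150 mm from the hinge axis. Its x axis lies along the arm towards the hinge axis, and is parallel to the lid_lip's x axis when the lid is at the right angle.
- spatula_grip (a point): centre of the spatula's straight grey handle, 8 mm above the bench as it lies. Handle 90 mm long (x) x 14 mm wide (y) x 16 mm high (z), the point in its middle; x axis points along the spatula to the blade tip, z up. Spatula about 60 g, loose.
- spatula_tip (a point): middle of the blade's front edge, 115 mm ahead of spatula_grip along x, at the same height. Blade: flat steel, 62 mm long, 18 mm wide, 3 mm thick, level, half-way up the handle (so 6.5 mm clear of the bench as it lies).
- timer: bench timer standing to the right of the spatula, 46 x 68 x 52 mm, bystander, loose; origin under its centre
- marker: marker pen lying flat in front of the chamber, to its left, 14 x 130 x 14 mm, bystander, loose; origin under its centre
- beaker_b: small glass beaker, 45 mm wide, 52 mm high, bystander, loose, standing to the left of the robot-side of the chamber; origin under its centre

How it is judged:
On the way, in this order (a step that is already met when the one before it is completed fails the run):
1. the spatula is picked up with the lid still shut (height (world z) of spatula_grip above 0.03 m and contact force between the fingers and spatula above 1 N and value of joint lid below 0.05 rad), for 0.2 s.
2. the lid is levered off its seat by the blade (value of joint lid above 0.12 rad and contact force between spatula and lid above 0.05 N), for 0.2 s.
At the end, for the whole second after the job is handed in: Lid at rest within 0.07 rad (4 degrees) of the index arm's angle and resting on the spatula, which the gripper holds with tip and handle centre over 80 mm above the bench; index tip moved under 8 mm, timer, marker and beaker under 20 mm (angle between the x axis of lid_lip and the x axis of index_tip, either way round below 0.07 rad and velocity of joint lid between -0.05 and 0.05 rad/s and contact force between spatula and lid above 0.05 N and height (world z) of each of spatula_tip, spatula_grip above 0.08 m and contact force between the fingers and spatula above 1 N and distance of index_tip from where it was at the start of the episode below 0.008 m and distance of each of timer, marker, beaker_b from where it was at the start of the episode below 0.02 m); the arm keeps its last pose, push and grip.
It fails at once if the fingers or the arm touch the lid (contact force between any of the fingers, the arm and lid above 0.5 N).
It fails at once if the index arm is shifted (distance of index_tip from where it was at the start of the episode above 0.01 m).
It fails at once if a bystander is disturbed (distance of any of timer, marker, beaker_b from where it was at the start of the episode above 0.03 m).
It also fails if it takes over 48 s, if anything falls off the work surface, if the arm or the gripper's body presses on something with over 40 N, if the wrist force passes 120 N, or if a joint passes its speed limit or range.

## Working session

There is one attempt and no reset: what is moved stays moved. The work goes in short steps, Python scripts to look and compute and a tool call to move; the robot and the scene stay as the last step left them, time stands still between calls to the robot, and variables do not carry over. Pictures are saved under pics/ and viewed, at most 10 in all, crops included, and the job is handed in when it is done.

Besides the shell and the picture viewer there is one more tool, called after ">>>" in YAML: its name, and indented under it one key for each argument. step_arm: Moves the arm, as the interface text tells. Its arguments: {"type":"object","properties":{"moves":{"type":"array","items":{"type":"object","properties":{"rx":{"type":"number"},"ry":{"type":"number"},"rz":{"type":"number"},"dx":{"type":"number"},"dy":{"type":"number"},"dz":{"type":"number"},"gripper":{"type":"number"}}}},"grip_force":{"type":"number"}},"required":["moves"]}

```bash
mkdir -p pics; python3 - <<'E'
from bench import r
import cv2
for n in("top","side"):
    cv2.imwrite(f"pics/{n}0.png",cv2.resize(r.grab_frame(n),(800,600),interpolation=cv2.INTER_CUBIC))
    i=r.camera_info(n);print(n,i)
o=r.get_obs();print(o,r.tcp_to_tips)
E
```

```text
top {'mtx': array([[458.31529491,   0.        , 255.6649125 ],
       [  0.        , 458.31529491, 185.87773958],
       [  0.        ,   0.        ,   1.        ]]), 'D': array([-0.12982218,  0.        ,  0.        ,  0.        ,  0.        ]), 'rvec': array([ 2.19289315, -2.02516796,  0.20056006]), 'tvec': array([0.16939755, 0.51091699, 1.16196651])}
side {'mtx': array([[386.41314554,   0.        , 254.64248627],
       [  0.        , 386.41314554, 194.66163505],
       [  0.        ,   0.        ,   1.        ]]), 'D': array([0.02587964, 0.        , 0.        , 0.        , 0.        ]), 'rvec': array([ 2.25579948, -0.59134435,  0.23001078]), 'tvec': array([-0.34111365,  0.3453431 ,  0.75600679])}
{'clock': 0.1, 'joints': array([-1.38713977,  0.47771863,  0.02234357,  1.55631448, -0.01150489,
        1.1092878 , -0.08306349]), 'qvel': array([ 0.00134609, -0.00132769, -0.00028378, -0.00421292,  0.00092679,
        0.00106534, -0.00109485]), 'tau': array([ 3.60236125e-03, -5.97758389e+01,  1.61335196e+00, -2.81954384e+01,
        1.27917901e-02,  5.04034309e-03,  2.89143856e-06]), 'tcp_pos': array([0.19402209, 0.64601718, 0.2524382 ]), 'orientation': array([-4.56564780e-01, -3.10811574e+00,  2.50613500e-03]), 'contact_force': array([-0.0587079 , -0.39311266, -0.17230079]), 'moment': array([-0.05221926,  0.01674649, -0.0367333 ]), 'gripper_force': 0.0, 'grip_width': 0.08541074968053915} 0.022
```

View pics/top0.png

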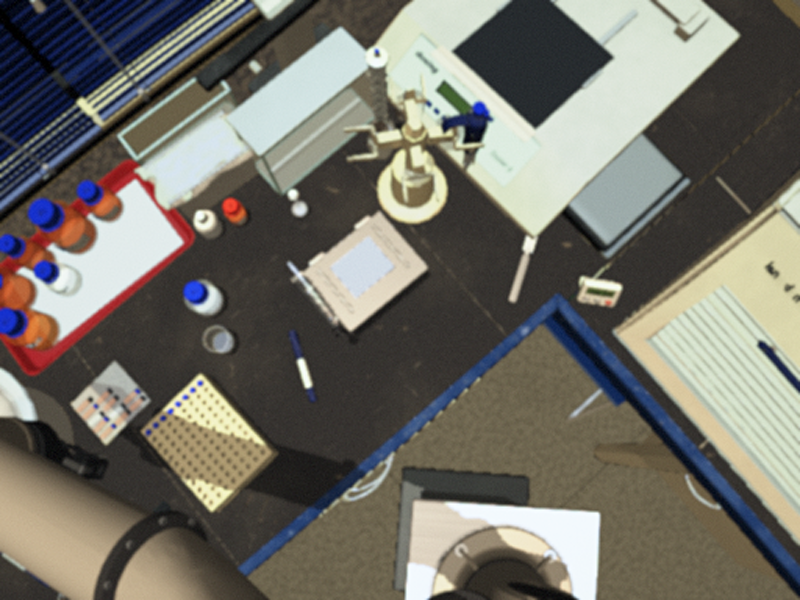

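View pics/side0.png

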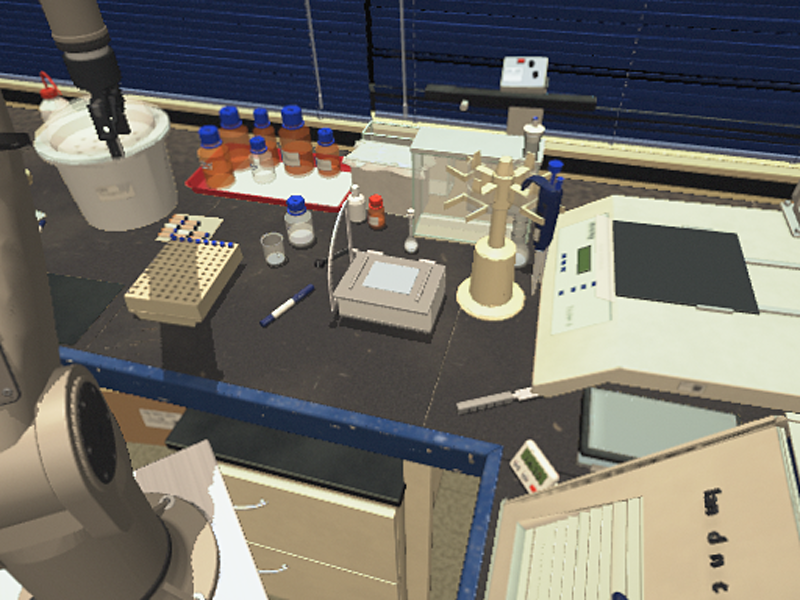

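```bash
cat > h.py <<'E'
from bench import r
import cv2, numpy as np
def crop(n,name,boxes,s):
    f=r.grab_frame(n); out=[]
    for x,y,w,h in boxes: out.append(cv2.resize(f[y:y+h,x:x+w],None,fx=s,fy=s,interpolation=cv2.INTER_CUBIC))
    H=max(o.shape[0] for o in out)
    out=[cv2.copyMakeBorder(o,0,H-o.shape[0],0,0,cv2.BORDER_CONSTANT) for o in out]
    cv2.imwrite(f"pics/{name}.png",np.hstack(out))
def ray(n,uv):
    i=r.camera_info(n);R=cv2.Rodrigues(i["rvec"])[0]
    p=cv2.undistortPoints(np.array([[uv]],float),i["mtx"],i["D"])[0,0]
    return -R.T@i["tvec"],R.T@np.array([p[0],p[1],1])
def atz(n,uv,z):
    c,d=ray(n,uv);return c+d*(z-c[2])/d[2]
def px(n,P):
    i=r.camera_info(n);return cv2.projectPoints(np.array(P,float).reshape(-1,3),i["rvec"],i["tvec"],i["mtx"],i["D"])[0][:,0]
E
python3 -c "
from h import *
crop('top','t1',[(178,128,100,100),(310,140,95,65)],4)
crop('side','s1',[(198,115,95,105),(285,240,80,80)],4.5)
"
```

```text
(no output)
```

View pics/t1.png

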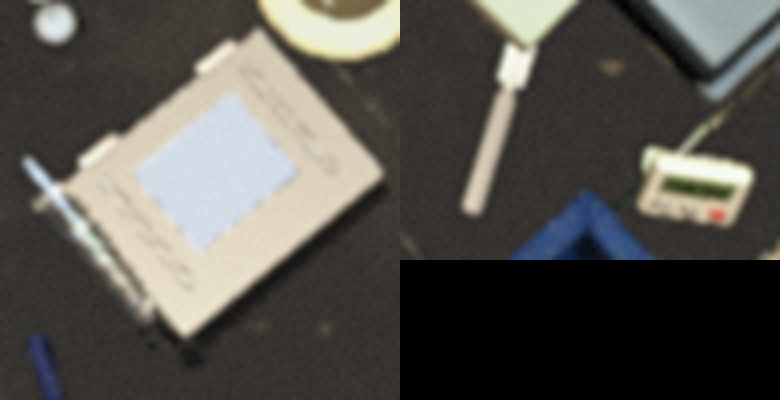

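View pics/s1.png

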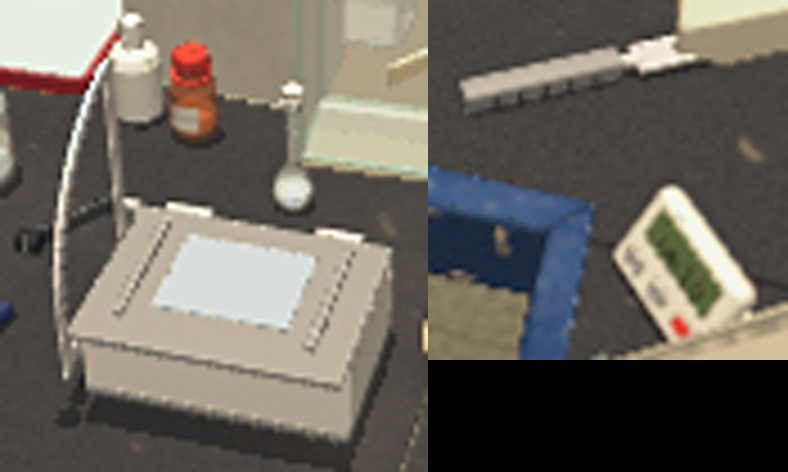

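```bash
python3 - <<'E'
from h import *
t=lambda x,y:(178+x/4-.4,128+y/4-.4); t2=lambda x,y:(310+(x-400)/4-.4,140+y/4-.4)
s=lambda x,y:(198+x/4.5-.4,115+y/4.5-.4); s2=lambda x,y:(285+(x-428)/4.5-.4,240+y/4.5-.4)
np.set_printoptions(precision=4,suppress=True)
for n,c in(("top",[t(185,338),t(383,173),t(262,30)]),("side",[s(70,338),s(342,385),s(392,247),s(132,207)])):
    print(n,[atz(n,p,.068) for p in c])
print("spat top", atz("top",t2(472,212),.016),atz("top",t2(508,95),.016),atz("top",t2(514,68),.009),atz("top",t2(519,45),.009))
print("spat side", atz("side",s2(464,88),.016),atz("side",s2(620,55),.016),atz("side",s2(690,50),.009))
# knob triangulate
a,d=ray("top",t(190,350));b,e=ray("side",s(25,240))
k=np.linalg.lstsq(np.c_[d,-e],b-a,rcond=None)[0];print("knob",a+d*k[0],b+e*k[1])
print("marker",atz("top",(293/1.5625,335/1.5625),.01),atz("top",(313/1.5625,398/1.5625),.01),"beaker",atz("top",(219/1.5625,342/1.5625),.03))
print("timer", [atz("top",t2(*q),.05) for q in((645,150),(750,165),(735,225),(640,210))])
print("scanner corner", atz("top",t2(533,42),0.),atz("top",t2(533,42),.05),atz("side",s2(683,60),0))
print("ring",[atz("top",(u/1.5625,v/1.5625),0.) for u,v in((378,190),(447,190),(412,222))])
E
```

```text
top [array([0.4171, 0.2856, 0.068 ]), array([0.5365, 0.166 , 0.068 ]), array([0.6282, 0.2537, 0.068 ])]
side [array([0.4191, 0.2805, 0.068 ]), array([0.5381, 0.1649, 0.068 ]), array([0.6295, 0.2564, 0.068 ]), array([0.5062, 0.3757, 0.068 ])]
spat top [0.5    0.0131 0.016 ] [ 0.5842 -0.008   0.016 ] [ 0.6059 -0.0125  0.009 ] [ 0.6228 -0.0153  0.009 ]
spat side [0.5011 0.0135 0.016 ] [ 0.586  -0.0095  0.016 ] [ 0.6251 -0.0213  0.009 ]
knob [0.398  0.2745 0.1556] [0.398  0.2745 0.1556]
marker [0.4108 0.3886 0.01  ] [0.3054 0.3428 0.01  ] beaker [0.3856 0.5117 0.03  ]
timer [array([ 0.5446, -0.0967,  0.05  ]), array([ 0.5401, -0.1687,  0.05  ]), array([ 0.4982, -0.1592,  0.05  ]), array([ 0.5034, -0.0945,  0.05  ])]
scanner corner [ 0.6286 -0.0266  0.    ] [ 0.6135 -0.0181  0.05  ] [ 0.623  -0.0198  0.    ]
ring [array([0.6898, 0.2645, 0.    ]), array([0.6998, 0.1388, 0.    ]), array([0.6339, 0.198 , 0.    ])]
```

```bash
python3 - <<'E'
from h import *
np.set_printoptions(precision=4,suppress=True)
t=lambda x,y:(178+x/4-.4,128+y/4-.4)
s=lambda x,y:(198+x/4.5-.4,115+y/4.5-.4)
yaw=np.arctan2(.711,.703); X=np.array([np.cos(yaw),np.sin(yaw),0]);Y=np.array([-X[1],X[0],0]);O=np.array([.5303,.2776,0])
def pl(n,uv,y):
    c,d=ray(n,uv); p=c+d*((y-(c-O)@Y)/(d@Y)); q=p-O; return np.array([q@X,q@Y,q[2]])
for n,uv in(("side",s(25,240)),("side",s(65,222)),("side",s(105,207)),("top",t(190,350)),("top",t(152,343)),("top",t(40,207))):
    p=pl(n,uv,.101);print(n,p,np.hypot(.055-p[0],p[2]-.0655),np.arctan2(p[2]-.0655,.055-p[0]))
for a in(.4,.5,.6,.7,.8,.9,1.):
    P=O+X*(.055-.15*np.cos(a))+Y*.101+np.array([0,0,.0655+.15*np.sin(a)])
    a1=(px("top",P)[0]-[178,128]+.4)*4; b1=(px("side",P)[0]-[198,115]+.4)*4.5
    print(a,a1,b1)
H=O+X*.055+Y*.101+np.array([0,0,.0655]);print((px("top",H)[0]-[178,128]+.4)*4,(px("side",H)[0]-[198,115]+.4)*4.5)
E
```

```text
side [-0.0768  0.101   0.1393] 0.15107815608466368 0.5106771788388097
side [-0.0201  0.101   0.1088] 0.08665922079331384 0.5226048175015116
side [0.0435 0.101  0.0721] 0.01322519614287548 0.5225459062950987
top [-0.1325  0.101   0.403 ] 0.3860619139029552 1.063596887146535
top [-0.038   0.101  -0.0784] 0.17131909546198615 -0.9973050906741764
top [ 0.0735  0.101  -0.0015] 0.06954929128491023 -1.840674147762142
0.4 [169.6552 351.8771] [ 23.9446 267.7969]
0.5 [161.0144 340.7922] [ 25.4837 242.4598]
0.6 [150.8945 327.9973] [ 28.0203 216.4826]
0.7 [139.381  313.6033] [ 31.5276 190.2316]
0.8 [126.5876 297.7541] [ 35.9606 164.083 ]
0.9 [112.656 280.626] [ 41.2564 138.414 ]
1.0 [ 97.7543 262.4262] [ 47.3364 113.5917]
[ 42.5252 206.0735] [111.6807 204.4928]
```

```bash
cat >> h.py <<'E'
from scipy.spatial.transform import Rotation as Ro
def tool():
    o=r.get_obs(); return o["tcp_pos"],Ro.from_rotvec(o["orientation"])
def down(yaw): # tool x along yaw, z down
    return Ro.from_matrix(np.c_[[np.cos(yaw),np.sin(yaw),0],[np.sin(yaw),-np.cos(yaw),0],[0,0,-1.]])
def to(P,R,p0=None,R0=None):
    if p0 is None: p0,R0=tool()
    rv=(R0.inv()*R).as_rotvec(degrees=True); return R0.inv().apply(np.array(P)-p0)*1000, R.inv().apply(np.array(P)-p0)*1000, rv
E
python3 - <<'E'
from h import *
np.set_printoptions(precision=3,suppress=True)
p,R=tool();print(p,R.as_matrix())
for y in(-14.5,165.5):print(to([.5477,.001,.15],down(np.radians(y))))
E
```

```text
[0.194 0.646 0.253] [[-0.958  0.288 -0.   ]
 [ 0.288  0.958 -0.001]
 [-0.    -0.001 -1.   ]]
(array([-524.262, -516.045,  103.297]), array([503.878, 536.079, 102.707]), array([  0.003,   0.097, 177.78 ]))
(array([-524.262, -516.045,  103.297]), array([-503.878, -536.079,  102.707]), array([-0.062,  0.002, -2.22 ]))
```

>>> step_arm:
  moves:
    - {"rz": -2.2,"gripper": 0}
    - {"dx": -28,"dy": -29.8}
    - {"dx": -28,"dy": -29.8}
    - {"dx": -28,"dy": -29.8}
    - {"dx": -28,"dy": -29.8}
    - {"dx": -28,"dy": -29.8}
    - {"dx": -28,"dy": -29.8}
    - {"dx": -28,"dy": -29.8}
    - {"dx": -28,"dy": -29.8}
    - {"dx": -28,"dy": -29.8}
    - {"dx": -28,"dy": -29.8}
    - {"dx": -28,"dy": -29.8}
    - {"dx": -28,"dy": -29.8}
    - {"dx": -28,"dy": -29.8}
    - {"dx": -28,"dy": -29.8}
    - {"dx": -28,"dy": -29.8}
    - {"dx": -28,"dy": -29.8}
    - {"dx": -28,"dy": -29.8}
    - {"dx": -28,"dy": -29.8}
    - {"gripper": 0}
  grip_force: 80

```text
invalid input at $.moves[0]: expected keys rx, ry, rz, dx, dy, dz, gripper
```

>>> step_arm:
  moves:
    - {"dz": 30}
    - {"dz": 30}
    - {"dz": 30}
    - {"dz": 30}
    - {"dz": 20}
    - {"dz": 0}
    - {"dz": 0}

```text
invalid input at $.moves[0]: expected keys rx, ry, rz, dx, dy, dz, gripper
```

```bash
python3 - <<'E'
from h import *
np.set_printoptions(precision=3,suppress=True)
print(to([.5477,.001,.025],down(np.radians(165.5))))
crop("side","s2",[(265,190,150,110)],5.2)
E
```

```text
(array([-524.255, -515.909,  228.297]), array([-503.878, -536.079,  227.707]), array([-0.062,  0.002, -2.22 ]))
```

View pics/s2.png

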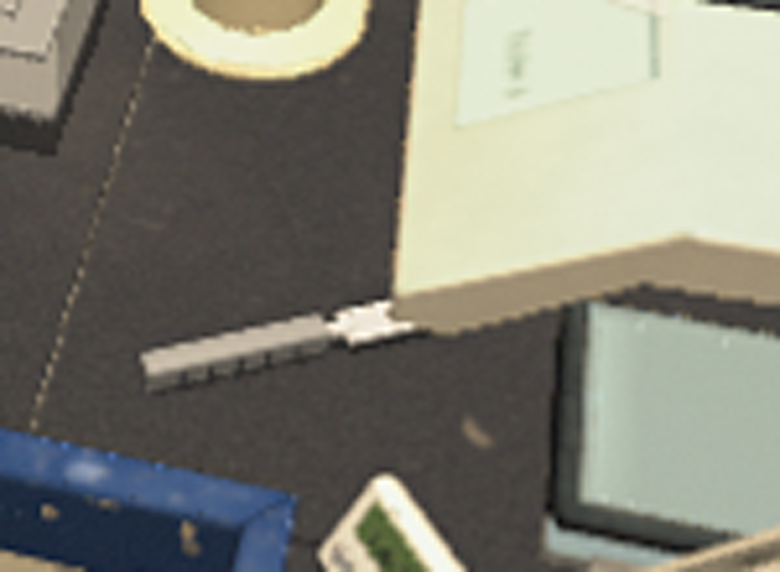

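>>> step_arm:
  moves:
    - {"rx": 0,"ry": 0,"rz": -2.2,"dx": 0,"dy": 0,"dz": 0,"gripper": 0}
    - {"rx": 0,"ry": 0,"rz": 0,"dx": -28,"dy": -29.8,"dz": 0,"gripper": 0}
    - {"rx": 0,"ry": 0,"rz": 0,"dx": -28,"dy": -29.8,"dz": 0,"gripper": 0}
    - {"rx": 0,"ry": 0,"rz": 0,"dx": -28,"dy": -29.8,"dz": 0,"gripper": 0}
    - {"rx": 0,"ry": 0,"rz": 0,"dx": -28,"dy": -29.8,"dz": 0,"gripper": 0}
    - {"rx": 0,"ry": 0,"rz": 0,"dx": -28,"dy": -29.8,"dz": 0,"gripper": 0}
    - {"rx": 0,"ry": 0,"rz": 0,"dx": -28,"dy": -29.8,"dz": 0,"gripper": 0}
    - {"rx": 0,"ry": 0,"rz": 0,"dx": -28,"dy": -29.8,"dz": 0,"gripper": 0}
    - {"rx": 0,"ry": 0,"rz": 0,"dx": -28,"dy": -29.8,"dz": 0,"gripper": 0}
    - {"rx": 0,"ry": 0,"rz": 0,"dx": -28,"dy": -29.8,"dz": 0,"gripper": 0}
    - {"rx": 0,"ry": 0,"rz": 0,"dx": -28,"dy": -29.8,"dz": 0,"gripper": 0}
    - {"rx": 0,"ry": 0,"rz": 0,"dx": -28,"dy": -29.8,"dz": 0,"gripper": 0}
    - {"rx": 0,"ry": 0,"rz": 0,"dx": -28,"dy": -29.8,"dz": 0,"gripper": 0}
    - {"rx": 0,"ry": 0,"rz": 0,"dx": -28,"dy": -29.8,"dz": 0,"gripper": 0}
    - {"rx": 0,"ry": 0,"rz": 0,"dx": -28,"dy": -29.8,"dz": 0,"gripper": 0}
    - {"rx": 0,"ry": 0,"rz": 0,"dx": -28,"dy": -29.8,"dz": 0,"gripper": 0}
    - {"rx": 0,"ry": 0,"rz": 0,"dx": -28,"dy": -29.8,"dz": 0,"gripper": 0}
    - {"rx": 0,"ry": 0,"rz": 0,"dx": -28,"dy": -29.8,"dz": 0,"gripper": 0}
    - {"rx": 0,"ry": 0,"rz": 0,"dx": -28,"dy": -29.8,"dz": 0,"gripper": 0}
    - {"rx": 0,"ry": 0,"rz": 0,"dx": 0,"dy": 0,"dz": 0,"gripper": 0}
  grip_force: 80

```text
clock: 2.75
tcp_pos: [0.5486, -0.0028, 0.2535]
orientation: [0.404, 3.114, -0.002]
contact_force: [0.1, 0.1, -0.2]
grip_width: 0.0425
gripper_force: 0.0
```

>>> step_arm:
  moves:
    - {"rx": 0,"ry": 0,"rz": 0,"dx": 0,"dy": 0,"dz": 40,"gripper": 0}
    - {"rx": 0,"ry": 0,"rz": 0,"dx": 0,"dy": 0,"dz": 40,"gripper": 0}
    - {"rx": 0,"ry": 0,"rz": 0,"dx": 0,"dy": 0,"dz": 40,"gripper": 0}
    - {"rx": 0,"ry": 0,"rz": 0,"dx": 0,"dy": 0,"dz": 40,"gripper": 0}
    - {"rx": 0,"ry": 0,"rz": 0,"dx": 0,"dy": 0,"dz": 0,"gripper": 0}
    - {"rx": 0,"ry": 0,"rz": 0,"dx": 0,"dy": 0,"dz": 0,"gripper": 0}

```text
clock: 3.5
tcp_pos: [0.5483, 0.0013, 0.0945]
orientation: [0.395, 3.115, 0.001]
contact_force: [0.1, -0.3, -0.2]
grip_width: 0.0423
gripper_force: 0.0
```

```bash
python3 - <<'E'
from h import *
np.set_printoptions(precision=3,suppress=True)
print(tool()[0],to([.5477,.001,.025],down(np.radians(165.5))),r.get_obs()["joints"],r.get_obs()["grip_width"])
crop("side","s3",[(265,190,150,110)],5.2)
E
```

```text
[0.548 0.001 0.095] (array([ 0.606, -0.543, 69.542]), array([ 0.52 , -0.49 , 69.544]), array([0.044, 0.071, 0.03 ])) [-0.366  0.496  0.319  2.006 -0.242  0.674  1.425] 0.04230422141801896
```

View pics/s3.png

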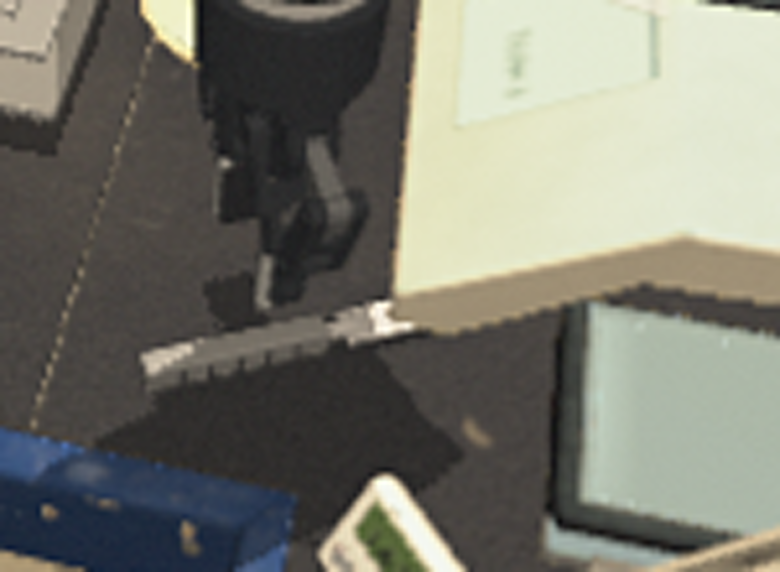

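The gripper stands straight over the handle's middle, and the blade tip is hidden behind the scanner corner at about (410,310). I'll descend, grip, and draw it back first.

>>> step_arm:
  moves:
    - {"rx": 0,"ry": 0,"rz": 0,"dx": 0,"dy": 0,"dz": 25,"gripper": 0}
    - {"rx": 0,"ry": 0,"rz": 0,"dx": 0,"dy": 0,"dz": 25,"gripper": 0}
    - {"rx": 0,"ry": 0,"rz": 0,"dx": 0,"dy": 0,"dz": 12,"gripper": 0}
    - {"rx": 0,"ry": 0,"rz": 0,"dx": 0,"dy": 0,"dz": 7.5,"gripper": 0}
    - {"rx": 0,"ry": 0,"rz": 0,"dx": 0,"dy": 0,"dz": 0,"gripper": 0}
    - {"rx": 0,"ry": 0,"rz": 0,"dx": 0,"dy": 0,"dz": 0,"gripper": -1}
    - {"rx": 0,"ry": 0,"rz": 0,"dx": 0,"dy": 0,"dz": 0,"gripper": -1}
    - {"rx": 0,"ry": 0,"rz": 0,"dx": 0,"dy": 0,"dz": 0,"gripper": -1}
    - {"rx": 0,"ry": 0,"rz": 0,"dx": 0,"dy": 0,"dz": 0,"gripper": -1}
    - {"rx": 0,"ry": 0,"rz": 0,"dx": 0,"dy": 0,"dz": 0,"gripper": -1}

```text
clock: 4.8
tcp_pos: [0.5481, 0.0009, 0.0247]
orientation: [0.397, 3.115, 0.001]
contact_force: [-0.7, 0.2, 5.5]
grip_width: 0.0121
gripper_force: 78.6
```

>>> step_arm:
  moves:
    - {"rx": 0,"ry": 0,"rz": 0,"dx": 0,"dy": 0,"dz": -2,"gripper": -1}
    - {"rx": 0,"ry": 0,"rz": 0,"dx": 12,"dy": 0,"dz": 0,"gripper": -1}
    - {"rx": 0,"ry": 0,"rz": 0,"dx": 16,"dy": 0,"dz": 0,"gripper": -1}
    - {"rx": 0,"ry": 0,"rz": 0,"dx": 16,"dy": 0,"dz": 0,"gripper": -1}
    - {"rx": 0,"ry": 0,"rz": 0,"dx": 10,"dy": 0,"dz": -5,"gripper": -1}
    - {"rx": 0,"ry": 0,"rz": 0,"dx": 0,"dy": 0,"dz": -20,"gripper": -1}
    - {"rx": 0,"ry": 0,"rz": 0,"dx": 0,"dy": 0,"dz": -20,"gripper": -1}
    - {"rx": 0,"ry": 0,"rz": 0,"dx": 0,"dy": 0,"dz": 0,"gripper": -1}
    - {"rx": 0,"ry": 0,"rz": 0,"dx": 0,"dy": 0,"dz": 0,"gripper": -1}
    - {"rx": 0,"ry": 0,"rz": 0,"dx": 0,"dy": 0,"dz": 0,"gripper": -1}

```text
clock: 6.05
tcp_pos: [0.4947, 0.0144, 0.0701]
orientation: [-0.397, -3.115, 0.001]
contact_force: [-0.9, 0.3, -0.2]
grip_width: 0.0118
gripper_force: 78.2
```

```bash
python3 - <<'E'
from h import *
np.set_printoptions(precision=3,suppress=True)
p,R=tool();print(p,R.as_matrix())
x=-R.as_matrix()[:,0]; g=p-.0049*x*1; g[2]-=.017
tip=g+.115*x
print("pred tail",px("side",g-.045*x),"tip",px("side",tip),px("top",tip),px("top",g-.045*x))
f=r.grab_frame("side");t=r.grab_frame("top")
a=cv2.resize(f[185:285,240:370],None,fx=6,fy=6,interpolation=cv2.INTER_CUBIC)
cv2.imwrite("pics/s4.png",a)
# Target: tip at chamber frame
X=np.array([.703,.711,0]);Y=np.array([-.711,.703,0]);O=np.array([.5303,.2776,0])
for xt,y in((-.060,-.17),(-.06,-.045)):
    P=O+X*(xt-.110)+Y*y; P[2]=.040+.017; print(P,np.hypot(*P[:2]),to(P,down(np.arctan2(.711,.703)+np.pi)))
E
```

```text
[0.495 0.014 0.07 ] [[-0.968  0.251 -0.001]
 [ 0.251  0.968 -0.   ]
 [ 0.001 -0.001 -1.   ]]
pred tail [[270.144 254.591]] tip [[335.136 240.541]] [[341.087 153.992]] [[323.479 209.565]]
[0.532 0.037 0.057] 0.532961240616989 (array([-29.864,  31.408,  13.122]), array([-42.146, -10.039,  13.171]), array([  0.003,  -0.071, -59.848]))
[0.443 0.125 0.057] 0.4601166322249175 (array([78.208, 94.187, 13.202]), array([-42.146, 114.944,  13.171]), array([  0.003,  -0.071, -59.848]))
```

View pics/s4.png

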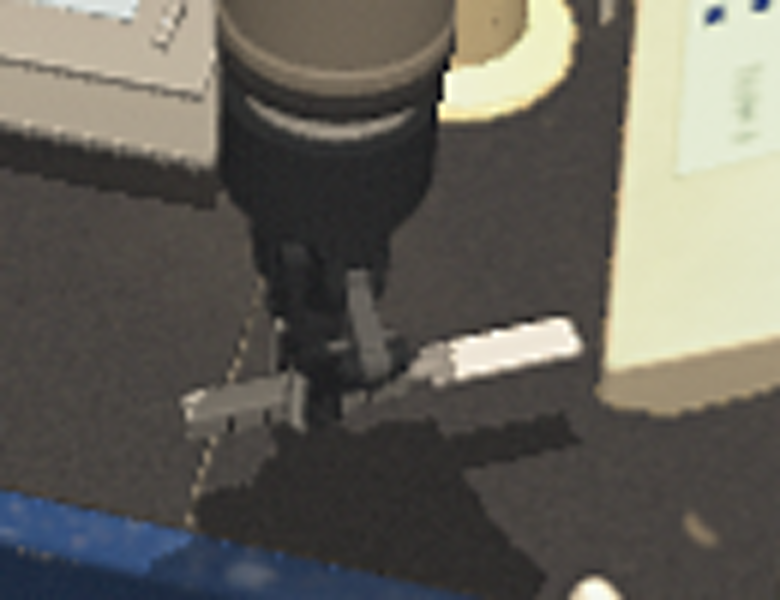

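The spatula is held level, with the tip at (578,338), within 1 px of the prediction. Next I turn it to the chamber's heading and slide the blade under the overhang from the right.

>>> step_arm:
  moves:
    - {"rx": 0,"ry": 0,"rz": -9.975,"dx": 0,"dy": 0,"dz": 0,"gripper": -1}
    - {"rx": 0,"ry": 0,"rz": -9.975,"dx": 0,"dy": 0,"dz": 0,"gripper": -1}
    - {"rx": 0,"ry": 0,"rz": -9.975,"dx": 0,"dy": 0,"dz": 0,"gripper": -1}
    - {"rx": 0,"ry": 0,"rz": -9.975,"dx": 0,"dy": 0,"dz": 0,"gripper": -1}
    - {"rx": 0,"ry": 0,"rz": -9.975,"dx": 0,"dy": 0,"dz": 0,"gripper": -1}
    - {"rx": 0,"ry": 0,"rz": -9.975,"dx": 0,"dy": 0,"dz": 0,"gripper": -1}
    - {"rx": 0,"ry": 0,"rz": 0,"dx": -19,"dy": -5,"dz": 6.5,"gripper": -1}
    - {"rx": 0,"ry": 0,"rz": 0,"dx": -19,"dy": -5,"dz": 6.5,"gripper": -1}
    - {"rx": 0,"ry": 0,"rz": 0,"dx": 0,"dy": 0,"dz": 0,"gripper": -1}
    - {"rx": 0,"ry": 0,"rz": 0,"dx": 0,"dy": 0,"dz": 0,"gripper": -1}

```text
clock: 7.4
tcp_pos: [0.5288, 0.0344, 0.0573]
orientation: [1.208, -2.899, -0.0]
contact_force: [-0.1, -1.1, -1.2]
grip_width: 0.0117
gripper_force: 78.2
```

```bash
python3 - <<'E'
from h import *
np.set_printoptions(precision=3,suppress=True)
X=np.array([.703,.711,0]);Y=np.array([-.711,.703,0]);O=np.array([.5303,.2776,0])
print(tool()[0])
P=O+X*(-.063-.110)+Y*-.045; P[2]=.057; print(P,to(P,down(np.arctan2(.711,.703)+np.pi)))
f=r.grab_frame("top")[140:240,190:330]
g=r.grab_frame("side")[150:250,200:340]
cv2.imwrite("pics/c5.png",cv2.resize(np.vstack([f[:,:],g]),None,fx=3,fy=3,interpolation=cv2.INTER_CUBIC))
E
```

```text
[0.529 0.034 0.057]
[0.441 0.123 0.057] (array([ -0.815, 124.956,   0.396]), array([ -0.986, 124.955,   0.335]), array([ 0.029, -0.057, -0.079]))
```

View pics/c5.png

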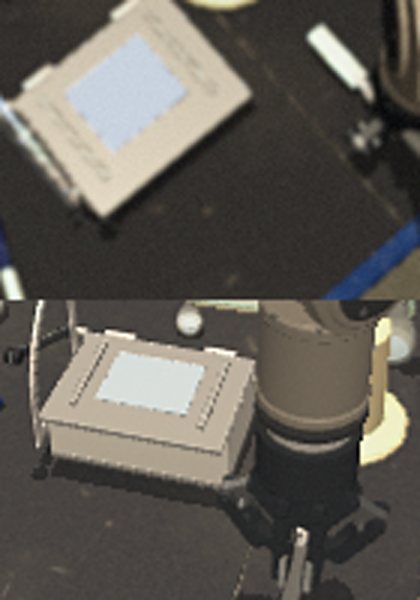

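```bash
python3 - <<'E'
from h import *
np.set_printoptions(precision=4,suppress=True)
X=np.array([.703,.711,0]);Y=np.array([-.711,.703,0]);O=np.array([.5303,.2776,0])
for c in((306,40),(331,25),(318,32)):
    p=atz("top",(190+c[0]/3-.3,140+c[1]/3-.3),.0415);print(p,(p-O)@X,(p-O)@Y)
p,R=tool();t=p+.11*X;print(t,(t-O)@X,(t-O)@Y,(px("top",[t[0],t[1],.04])-[190,140])*3)
E
```

```text
[0.5964 0.1194 0.0415] -0.06604286936819394 -0.15820321593850475
[0.6123 0.0976 0.0415] -0.07032442686774716 -0.18482095698477785
[0.6048 0.109  0.0415] -0.06753427220179972 -0.17146083042504878
[0.6059 0.1123 0.0577] -0.06436997671045541 -0.1699958659711849 [[313.4403  30.0228]]
```

>>> step_arm:
  moves:
    - {"rx": 0,"ry": 0,"rz": 0,"dx": 0,"dy": 20,"dz": 0,"gripper": -1}
    - {"rx": 0,"ry": 0,"rz": 0,"dx": 0,"dy": 20,"dz": 0,"gripper": -1}
    - {"rx": 0,"ry": 0,"rz": 0,"dx": 0,"dy": 20,"dz": 0,"gripper": -1}
    - {"rx": 0,"ry": 0,"rz": 0,"dx": 0,"dy": 20,"dz": 0,"gripper": -1}
    - {"rx": 0,"ry": 0,"rz": 0,"dx": 0,"dy": 20,"dz": 0,"gripper": -1}
    - {"rx": 0,"ry": 0,"rz": 0,"dx": 0,"dy": 15,"dz": 0,"gripper": -1}
    - {"rx": 0,"ry": 0,"rz": 0,"dx": 0,"dy": 10,"dz": 0,"gripper": -1}
    - {"rx": 0,"ry": 0,"rz": 0,"dx": 0,"dy": 0,"dz": 0,"gripper": -1}
    - {"rx": 0,"ry": 0,"rz": 0,"dx": 0,"dy": 0,"dz": -8,"gripper": -1}
    - {"rx": 0,"ry": 0,"rz": 0,"dx": 0,"dy": 0,"dz": -8,"gripper": -1}
    - {"rx": 0,"ry": 0,"rz": 0,"dx": 0,"dy": 0,"dz": -4,"gripper": -1}
    - {"rx": 0,"ry": 0,"rz": 0,"dx": 0,"dy": 0,"dz": -4,"gripper": -1}
    - {"rx": 0,"ry": 0,"rz": 0,"dx": 0,"dy": 0,"dz": -4,"gripper": -1}
    - {"rx": 0,"ry": 0,"rz": 0,"dx": 0,"dy": 0,"dz": -4,"gripper": -1}
    - {"rx": 0,"ry": 0,"rz": 0,"dx": 0,"dy": 0,"dz": -4,"gripper": -1}
    - {"rx": 0,"ry": 0,"rz": 0,"dx": 0,"dy": 0,"dz": -3,"gripper": -1}
    - {"rx": 0,"ry": 0,"rz": 0,"dx": 0,"dy": 0,"dz": 0,"gripper": -1}
    - {"rx": 0,"ry": 0,"rz": 0,"dx": 0,"dy": 0,"dz": 0,"gripper": -1}

```text
clock: 9.75
tcp_pos: [0.4402, 0.1223, 0.0967]
orientation: [1.211, -2.899, -0.0]
contact_force: [0.2, -0.6, -1.2]
grip_width: 0.0117
gripper_force: 78.1
```

```bash
python3 - <<'E'
from h import *
np.set_printoptions(precision=4,suppress=True)
X=np.array([.703,.711,0]);Y=np.array([-.711,.703,0]);O=np.array([.5303,.2776,0])
p,R=tool();t=p+.11*X-[0,0,.017];print(t,(t-O)@X,(t-O)@Y,r.get_obs()["joints"])
f=r.grab_frame("top")[130:230,180:310]
g=r.grab_frame("side")[140:240,190:320]
cv2.imwrite("pics/c6.png",cv2.resize(np.hstack([f,g]),None,fx=3,fy=3,interpolation=cv2.INTER_CUBIC))
E
```

```text
[0.5175 0.2005 0.0797] -0.0638036133812801 -0.04512967840940354 [-0.4358  0.358   0.0332  2.1957 -0.0211  0.5882  1.9749]
```

View pics/c6.png

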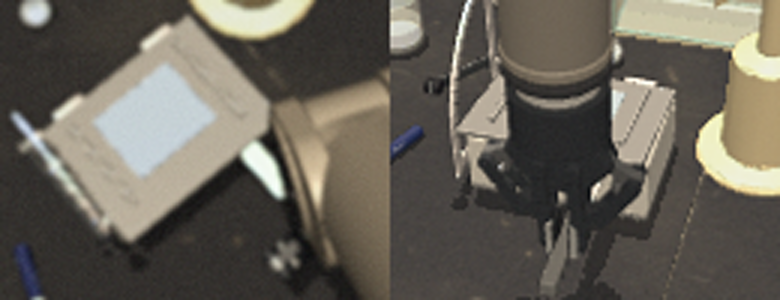

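```bash
cat >> h.py <<'E'
X=np.array([.703,.711,0]);Y=np.array([-.711,.703,0]);O=np.array([.5303,.2776,0])
def corner(th,y,top=True):
    e=.0025 if top else -.0025
    return O+X*(.055-.13*np.cos(th)+e*np.sin(th))+Y*y+np.array([0,0,.0655+.13*np.sin(th)+e*np.cos(th)])
E
python3 - <<'E'
from h import *
np.set_printoptions(precision=1,suppress=True)
for th in(0,.07,.14,.2,.4,.515,.6):print(th,*[(px("top",corner(th,y))-[180,130]+.3)*3 for y in(.085,-.085)],*[(px("side",corner(th,y))-[190,140]+.3)*3+[390,0] for y in(.085,-.085)])
E
```

```text
0 [[134.3 247.3]] [[282.7 121.9]] [[456.8 148.5]] [[641.8 181.7]]
0.07 [[133.1 245.3]] [[282.7 119. ]] [[456.  140.5]] [[642.1 173.6]]
0.14 [[131.5 242.8]] [[282.2 115.6]] [[455.4 132.1]] [[642.5 165.1]]
0.2 [[129.8 240.2]] [[281.4 112.2]] [[455.2 124.5]] [[643.1 157.3]]
0.4 [[121.3 228.3]] [[276.1  98.1]] [[455.7  97.1]] [[645.8 129.3]]
0.515 [[114.6 219.5]] [[271.1  88.1]] [[457.   80.4]] [[647.9 112.2]]
0.6 [[108.9 212.1]] [[266.7  79.9]] [[458.4  67.8]] [[649.8  99.1]]
```

The side view shows the lid's front-left corner at (457,130). That puts the lid at about 0.14 rad, carried by the blade, so I'll continue up and forward.

>>> step_arm:
  moves:
    - {"rx": 0,"ry": 0,"rz": 0,"dx": -2,"dy": 0,"dz": -4,"gripper": -1}
    - {"rx": 0,"ry": 0,"rz": 0,"dx": -2.5,"dy": 0,"dz": -4,"gripper": -1}
    - {"rx": 0,"ry": 0,"rz": 0,"dx": -2.5,"dy": 0,"dz": -4,"gripper": -1}
    - {"rx": 0,"ry": 0,"rz": 0,"dx": -2.5,"dy": 0,"dz": -4,"gripper": -1}
    - {"rx": 0,"ry": 0,"rz": 0,"dx": -2.5,"dy": 0,"dz": -4,"gripper": -1}
    - {"rx": 0,"ry": 0,"rz": 0,"dx": -2.5,"dy": 0,"dz": -4,"gripper": -1}
    - {"rx": 0,"ry": 0,"rz": 0,"dx": -2.5,"dy": 0,"dz": -4,"gripper": -1}
    - {"rx": 0,"ry": 0,"rz": 0,"dx": -2.5,"dy": 0,"dz": -4,"gripper": -1}
    - {"rx": 0,"ry": 0,"rz": 0,"dx": -2.5,"dy": 0,"dz": -4,"gripper": -1}
    - {"rx": 0,"ry": 0,"rz": 0,"dx": 0,"dy": 0,"dz": 0,"gripper": -1}
    - {"rx": 0,"ry": 0,"rz": 0,"dx": 0,"dy": 0,"dz": 0,"gripper": -1}
    - {"rx": 0,"ry": 0,"rz": 0,"dx": 0,"dy": 0,"dz": 0,"gripper": -1}

```text
clock: 11.35
tcp_pos: [0.4556, 0.1379, 0.1326]
orientation: [1.21, -2.899, -0.0]
contact_force: [-0.4, -0.6, -0.5]
grip_width: 0.0119
gripper_force: 78.1
```

```bash
python3 - <<'E'
from h import *
np.set_printoptions(precision=4,suppress=True)
p,R=tool();t=p+.11*X-[0,0,.017];print(t,(t-O)@X,(t-O)@Y)
f=r.grab_frame("top")[130:220,180:280]
g=r.grab_frame("side")[130:230,190:290]
g=cv2.resize(g,None,fx=5,fy=5,interpolation=cv2.INTER_CUBIC)
f=cv2.resize(f,None,fx=3,fy=3,interpolation=cv2.INTER_CUBIC)
cv2.imwrite("pics/c7.png",np.hstack([np.vstack([f,np.zeros((230,300,3),np.uint8)]),g]))
for th in(0.42,.47,.515,.56,.6):print(th,*[(px("top",corner(th,y))-[180,130]+.3)*3 for y in(.085,-.085)],*[(px("side",corner(th,y,b))-[190,130]+.4)*5+[300,0] for y in(.085,-.085) for b in(1,0)])
for a in(.45,.5,.55):print(a,(px("side",O+X*(.055-.15*np.cos(a))+Y*.101+np.array([0,0,.0655+.15*np.sin(a)]))-[190,130]+.4)*5+[300,0])
E
```

```text
[0.5329 0.2161 0.1156] -0.04189916946532071 -0.045134055758500345
0.42 [[120.1949 226.9168]] [[275.2927  96.4575]] [[410.3207 207.6167]] [[409.7969 216.7785]] [[727.3547 261.1716]] [[726.2598 270.5767]]
0.47 [[117.36   223.1476]] [[273.215   92.1652]] [[411.2012 195.5367]] [[410.504  204.8436]] [[728.9017 248.7533]] [[727.6996 258.3225]]
0.515 [[114.6078 219.5268]] [[271.1308  88.0934]] [[412.1851 184.5327]] [[411.333  193.9437]] [[730.4098 237.4246]] [[729.1143 247.1143]]
0.56 [[111.6702 215.6961]] [[268.8465  83.8319]] [[413.3485 173.4345]] [[412.3432 182.9241]] [[732.0238 225.9838]] [[730.638  235.7673]]
0.6 [[108.9075 212.1206]] [[266.6507  79.8914]] [[414.5312 163.5149]] [[413.3916 173.0526]] [[733.544  215.7455]] [[732.0809 225.5898]]
0.45 [[367.3531 208.5808]]
0.5 [[368.3475 194.3916]]
0.55 [[369.6192 180.0244]]
```

View pics/c7.png

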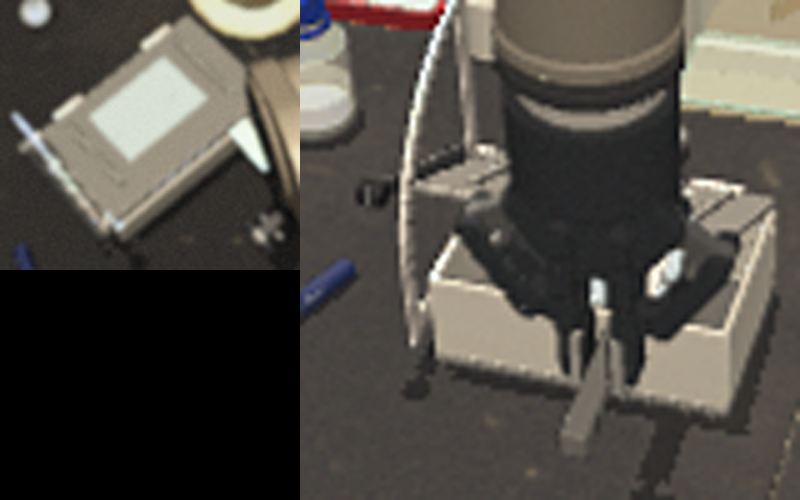

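The lid's front-left corner at (412,187) gives a lid angle of about 0.51 rad. The index knob at (372,193) gives about 0.51 rad too. The angles match, so I'm handing in.

```bash
python3 -c "
from h import *
o=r.get_obs();print(abs(o['qvel']).max(),o['contact_force'],o['grip_width']);print(r.hand_in())"
```

```text
0.0013751348809499342 [ 0.57492253  0.78636977 -0.71898927] 0.011549799086365062
the job is handed in; nothing more can be done
None
```

I handed the job in with the spatula blade holding the lid at about 0.51 rad, against about 0.51 rad for the index arm (both read off the pictures; tolerance 0.07), but the judge gave no verdict.

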